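Stack a sample tray on the sprung stand

TASK

Take the loose tray with the two dropper bottles by its handle and stack it on the tray that lies in the sprung stand, so that its four corner lugs drop into the four corner sockets and it sits fully home, flush and level all round, then let go. Feel for the sockets with a light touch - never lean hard on the lower tray, which yields only a little before it is overloaded (25 N is too much) - keep the bottles standing in the tray, and leave the other things on the bench alone.

Things in the scene. Friction and masses are not known exactly. Their poses are not given: they have to be found in the camera images.
- upper_tray: Loose grey plastic tray, 130 (its x) x 190 (its y) mm, 0.24 to 0.4 kg empty. Origin under its centre at the height of the lug ends, z up. Four round lugs, 12 mm across, 12 mm long, 1 mm bevel at the end, point down at x = +-48, y = +-78 mm; it stands on them. Floor underside at z = 12, floor top 16, walls up to z = 40 mm.
- handle (a point): Middle of the upper tray's handle bar, 107 mm above the tray's origin: a level bar 72 mm along the tray's x, 14 mm thick in y, 18 mm high, on two posts 8 mm wide at x = +-32 mm. Pinch it across y from above; a grip of about 50 N holds it well.
- stand: Fixed steel stand, base 156 (its x) x 216 (its y) mm; origin under its centre on the worktop, z up. It carries a sprung aluminium deck with low lips; in the deck lies the lower tray, grey, open, 130 x 190 mm, sides parallel to the stand's x and y, with a 34 mm square socket block at each corner. The upper tray fits either way round; home, its origin is at stand z = 59 mm (sag up to 1 mm).
- stand_top (a point): Point of the stand over its centre, 71 mm up, level with the flat tops of the blocks. Sockets 14.5 mm square, 16 deep, at +-48, +-78 mm (x, y) from the LOWER TRAY's centre, which lies up to 7 mm off this point in the stand's x and in its y: play, different each time, not measured. It never turns; it slides in the deck only under about 14 N sideways.
- deck (a joint): How far the sprung deck with the lower tray is pressed down, in m: 0 at rest, 0.012 at its stop. It starts to yield at about 3 N and takes 2 N more for each mm (about 11 N at 4 mm).
- bottle_0: Small dropper bottle, 29 mm across, 62 mm high, loose in a square cell of the upper tray at the tray's x = +40, y = +55 mm. Origin under its centre.
- bottle_1: Small dropper bottle, 29 mm across, 62 mm high, loose in a square cell of the upper tray at the tray's x = -40, y = -55 mm. Origin under its centre.
- micropipette: Bystander: micropipette 233 x 31 x 26 mm lying along x between the two trays.
- wash_bottle: Bystander: wash bottle 195 mm high behind the work. Origin under its centre.
- beaker: Bystander: glass beaker 95 mm high behind the work. Origin under its centre.
- tip_box: Bystander: pipette tip box 88 x 119 x 83 mm behind the work. Origin under its centre.
- tape_roll: Bystander: roll of tape, 76 mm across, 18 mm high, lying flat at the right front.
Not all that is in view belongs to the job. Leave any brown look-alike of the bottle_1 alone.

How it is judged:
On the way:
1. the loose tray is lifted clear of the worktop by the gripper (height (world z) of upper_tray above 0.03 m and contact force between the fingers and upper_tray above 1 N), for 0.2 s.
At the end, for the whole second after the job is handed in: Upper tray at rest with its lugs home: its origin 56 to 62.5 mm above the stand's and within 13 mm of it horizontally, sides within 0.06 rad of the stand's, tilt under 0.025 rad; both bottles in it (tilt under 0.2 rad, within 85 mm of its origin) (z of upper_tray in the frame of stand between 0.056 and 0.0625 m and horizontal distance between upper_tray and stand below 0.013 m and angle between the y axis of upper_tray and the y axis of stand, either way round below 0.06 rad and angle between upper_tray's own z axis and vertical below 0.025 rad and linear speed of upper_tray below 0.02 m/s and angle between each of bottle_0, bottle_1's own z axis and vertical below 0.2 rad and distance between each of bottle_0, bottle_1 and upper_tray below 0.085 m); the robot touches nothing.
It fails at once if the upper tray presses on the stand or the lower tray with more than 25 N (contact force between upper_tray and stand above 25 N).
It fails at once if a bottle tips over (angle between any of bottle_0, bottle_1's own z axis and vertical above 0.5 rad).
It fails at once if a bystander is moved by more than 30 mm (distance of any of micropipette, wash_bottle, beaker, tip_box, tape_roll from where it was at the start of the episode above 0.03 m).
It also fails if it takes over 67 s, if anything falls off the work surface, if the arm or the gripper's body presses on something with over 40 N, if the wrist force passes 120 N, or if a joint passes its speed limit or range.

ROBOT

A 6-joint arm with a two-finger parallel gripper is mounted at the origin on a cart in front of the work surface, level with it; the furniture and walls round the work are solid. World frame = base frame: x ahead of the robot, y to its left, z up, the work surface at z = 0. Lengths are in m, angles in rad, forces in N, time in s.
With the tool pointing down it reaches from about 0.25 to 0.725 m from the base axis. Payload 9.7 kg.
Tool frame: the origin (TCP) lies midway between the tips of the shut fingers; the grasp point (between the pads) lies 19 mm behind it; z points along the fingers, x is the direction in which the jaws open and shut, and the axes are right-handed (so a half turn about z gives the same grasp; the last joint's range is limited). The gripper opens to 85 mm and grips with 20 to 120 N. Pads are 22 mm wide; open, the fingers measure 114 mm over their backs; the gripper's body (76 mm by 85 mm) begins 54 mm behind the grasp point. The pads swing forward as they close: fully open they stand 13 mm farther back than shut.
Start: joints at [1.269, 0.087, 0.176, 1.66, 0, 1.571], TCP at [0.163, 0.525, 0.231] pointing down, gripper open.
Joint ranges: [-3.13, 3.13], [-0.85, 1.81], [-1.15, 1.24], [-2.2, 2.28], [-1.44, 1.52], [-3.14, 3.14]. Speed limits (rad/s): [2.22, 2.22, 2.57, 3.14, 3.14, 3.14].

INTERFACE

Orientations are given as a 3x3 rotation matrix whose columns are the frame's x, y, z axes.
In Python, from workcell import r, solver, vision gives the robot as it stands. Calls block until the motion is done:
- r.move_ptp(position, orientation): joint-space move of the TCP to a pose.
- r.move_straight(position, rotation=None, max_speed=0.15, threshold=None): straight line of the TCP; rotation=None keeps the orientation; max_speed is the mean speed in m/s. With threshold (N) it stops when the force on the tool has changed by that much, and returns True; else False.
- r.goto_joints(angles): joint-space move.
- r.open_gripper() and r.grab(): open the fingers fully, or close them until they stop; the grip force is fixed at half the most.
- r.pause(seconds).
- solver.inverse_kinematics(position, orientation): joint angles nearest the present ones, or None.
- r.get_state(): the state.
- vision.grab_frame(name): name is "side" or "top"; returns the picture (420x560x3 uint8, blue, green, red); there is no depth.
- vision.camera_params(name): a dict with "vertical_fov" (degrees; the focal length in pixels is half the picture's height over the tangent of half this angle, whatever the lens; pixels are square), "cx", "cy" (the principal point, pixels), "cam_to_world" (4x4, takes a point from camera to world coordinates). Camera axes: x right, y up, looking along -z (the intrinsics and any distortion apply to the point x, -y, -z); pixel columns grow to the right and rows downward; lengths in m; the calibration is good to about 2 mm. A picture is of the moment at which its call begins. camera_params takes no time and is no camera call.
A pose or a line that the arm cannot do raises r.PlanningError and nothing moves.
- r.close_job(): hands the job in, once; it reports no verdict.
The state is a dict: "clock": time; "joint_positions": joint angles; "joint_velocities": joint speeds; "tau": joint torques, N m; "eef_pos": TCP position; "tcp_rot": TCP orientation; "ft_force": force on the tool from outside, world axes, zero at the start; "wrist_torque": the same for the moment, N m; "opening": finger opening in m.
Only numpy, scipy, OpenCV 4.12 (cv2) and the standard library are available. Lean on these libraries where they do the work, as an engineer would, in place of code of your own. Each camera call takes 0.05 s, during which the arm holds its last target.

## Working session

There is one attempt and no reset: what is moved stays moved. The work goes in short steps, each a Python script; the robot and the scene stay as the last script left them, time stands still between calls to the robot, and variables do not carry over. Pictures are saved under pics/ and viewed, and the job is handed in when it is done.

```bash
ls; mkdir -p pics
python3 - <<'E'
from workcell import r, solver, vision
import cv2, numpy as np
np.set_printoptions(precision=4,suppress=True)
for n in("side","top"):
    cv2.imwrite(f"pics/{n}0.png",vision.grab_frame(n))
    print(n,vision.camera_params(n))
s=r.get_state();print(s)
E
```

```text
pics
side {'vertical_fov': 49.50741319559216, 'cx': 278.43311753686754, 'cy': 203.03745852537045, 'cam_to_world': array([[-0.9758,  0.0954, -0.197 ,  0.2927],
       [-0.2188, -0.403 ,  0.8887,  1.1928],
       [ 0.0054,  0.9102,  0.4141,  0.6754],
       [ 0.    ,  0.    ,  0.    ,  1.    ]])}
top {'vertical_fov': 44.210216391719186, 'cx': 275.8766741304834, 'cy': 204.91107077800336, 'cam_to_world': array([[ 0.0034,  0.9962, -0.0874,  0.4524],
       [-0.9998,  0.0018, -0.0191, -0.1117],
       [-0.0188,  0.0875,  0.996 ,  1.5556],
       [ 0.    ,  0.    ,  0.    ,  1.    ]])}
{'clock': 0.1, 'joint_positions': array([1.269 , 0.0874, 0.1752, 1.6598, 0.    , 1.5708]), 'joint_velocities': array([ 0.    , -0.0013,  0.0027, -0.0002, -0.0019,  0.0011]), 'tau': array([  0.0011, -52.1561,  46.5652,   0.016 ,   0.    ,   0.    ]), 'eef_pos': array([0.1634, 0.5249, 0.2307]), 'tcp_rot': array([[ 0.2972,  0.9548, -0.0004],
       [ 0.9548, -0.2972, -0.0011],
       [-0.0012, -0.    , -1.    ]]), 'ft_force': array([-0.3383, -0.4974,  0.3516]), 'wrist_torque': array([ 0.0125, -0.0333, -0.0105]), 'opening': 0.085410888391298}
```

View pics/side0.png

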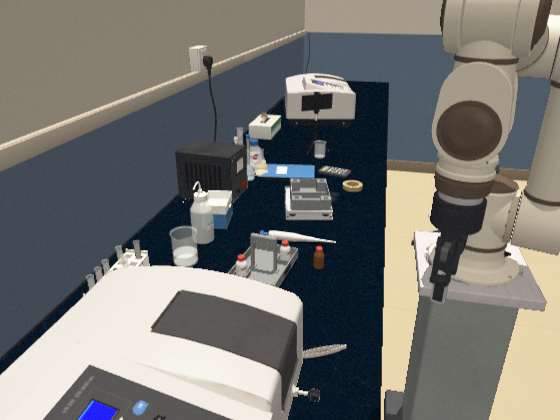

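View pics/top0.png

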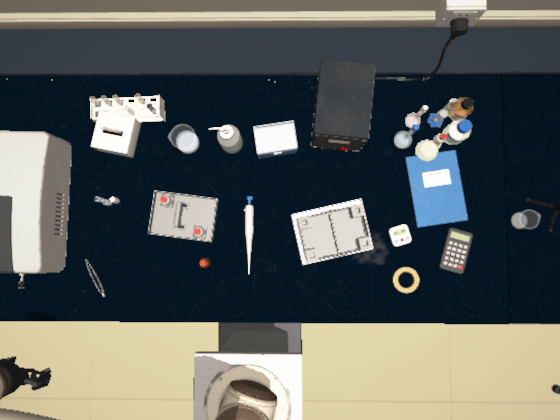

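The side view shows the loose tray at about (265,262), the stand at (308,200), and a brown bottle beside the loose tray at (319,258). In the top view the tray is at (183,216), the stand at (332,232), the micropipette at (249,235) and the brown look-alike at (204,263). I'll enlarge these.

Run:
```python
import cv2
im=cv2.imread("pics/top0.png")
a=cv2.resize(im[175:280,135:235],None,fx=5,fy=5,interpolation=cv2.INTER_CUBIC)
cv2.imwrite("pics/top_tray.png",a)
a=cv2.resize(im[190:275,280:385],None,fx=7,fy=7,interpolation=cv2.INTER_CUBIC)
cv2.imwrite("pics/top_stand.png",a)
im=cv2.imread("pics/side0.png")
a=cv2.resize(im[170:290,220:350],None,fx=5,fy=5,interpolation=cv2.INTER_CUBIC)
cv2.imwrite("pics/side_both.png",a)
```

```text
(no output)
```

View pics/top_tray.png

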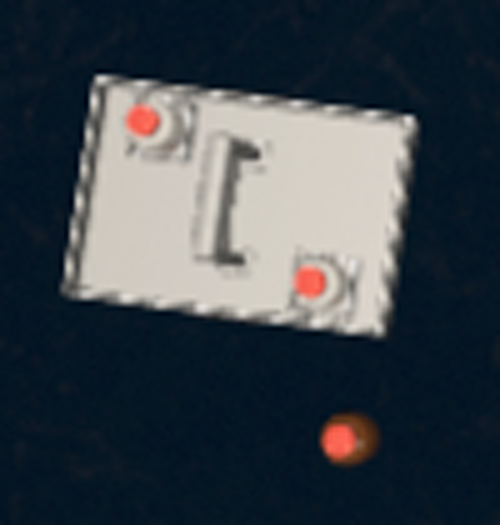

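View pics/top_stand.png

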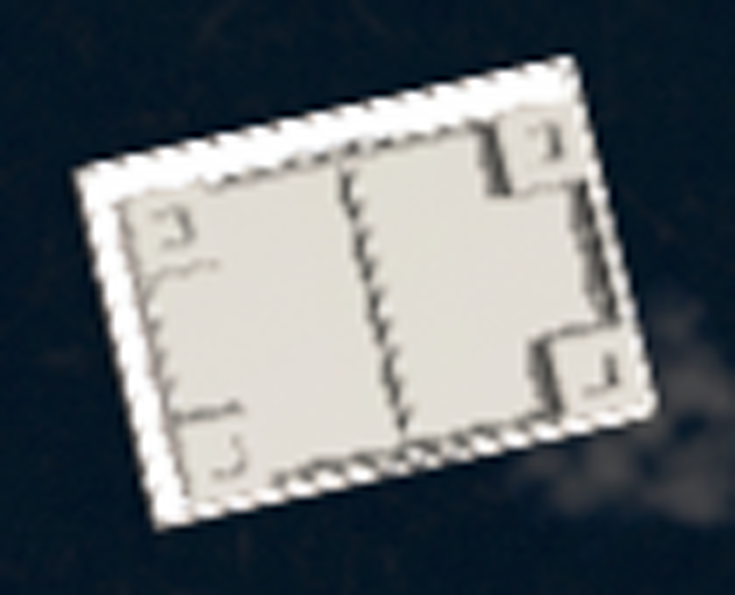

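View pics/side_both.png

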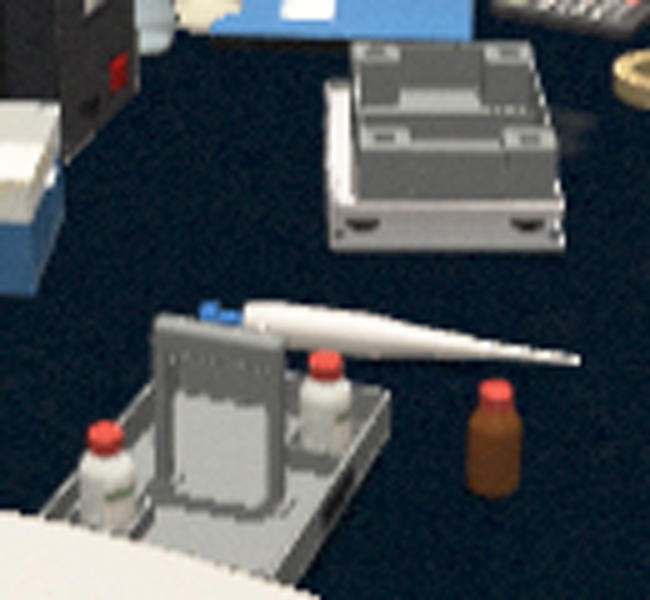

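Candidates for bottle_1: the white bottles with red caps inside the tray at top px (163,199) and (197,231), and the brown bottle outside the tray at (204,263). The two white ones standing in the tray's cells fit the description; the brown one is the look-alike and stays untouched. Next I measure both trays.

```bash
cat > h.py <<'E'
import cv2, numpy as np
from workcell import r, solver, vision
np.set_printoptions(precision=4,suppress=True)
C={n:vision.camera_params(n) for n in("side","top")}
def foc(c): return 210/np.tan(np.radians(c["vertical_fov"])/2)
def cast(n,uv,z):
    c=C[n];f=foc(c);uv=np.atleast_2d(uv).astype(float)
    d=np.c_[(uv[:,0]-c["cx"])/f,-(uv[:,1]-c["cy"])/f,-np.ones(len(uv))]@c["cam_to_world"][:3,:3].T
    o=c["cam_to_world"][:3,3]; return o+d*((z-o[2])/d[:,2])[:,None]
def proj(n,P):
    c=C[n];f=foc(c);T=np.linalg.inv(c["cam_to_world"]);P=np.atleast_2d(P)
    q=P@T[:3,:3].T+T[:3,3]; return np.c_[c["cx"]+f*q[:,0]/-q[:,2],c["cy"]-f*q[:,1]/-q[:,2]]
E
python3 - <<'E'
from h import *
im=cv2.imread("pics/top0.png");g=cv2.cvtColor(im,cv2.COLOR_BGR2GRAY)
for nm,box,zs in(("tray",(140,180,230,250),(.012,.04)),("stand",(285,192,380,270),(0.0,.03,.04))):
    x0,y0,x1,y1=box
    m=(g[y0:y1,x0:x1]>90).astype(np.uint8)
    m=cv2.morphologyEx(m,cv2.MORPH_CLOSE,np.ones((5,5)))
    cs,_=cv2.findContours(m,cv2.RETR_EXTERNAL,cv2.CHAIN_APPROX_NONE);c=max(cs,key=cv2.contourArea)
    b=cv2.boxPoints(cv2.minAreaRect(c))+[x0,y0];print(nm,cv2.minAreaRect(c),b.tolist())
    for z in zs:
        p=cast("top",b,z);e=np.roll(p,-1,0)-p
        print(z,p[:,:2].tolist(),p.mean(0),np.linalg.norm(e,axis=1),np.arctan2(e[:,1],e[:,0]))
# caps
hsv=cv2.cvtColor(im,cv2.COLOR_BGR2HSV)
m=(((hsv[...,0]<8)|(hsv[...,0]>172))&(hsv[...,1]>130)&(hsv[...,2]>150)).astype(np.uint8)
n,l,s,ct=cv2.connectedComponentsWithStats(m)
for i in range(1,n):
    if s[i,4]>15: print("red",ct[i],s[i,4],cast("top",ct[i],.078)[0],cast("top",ct[i],.062)[0])
E
```

```text
tray ((42.24454116821289, 35.66593933105469), (65.1567153930664, 44.86958312988281), 7.594643592834473) [[146.98689651489258, 233.5982551574707], [152.9170265197754, 189.12227058410645], [217.50218200683594, 197.73362350463867], [211.57205200195312, 242.20960998535156]]
0.012 [[0.5009492683777655, 0.30384527148701657], [0.6351327662545402, 0.28925163511663277], [0.6092945984165172, 0.09346034837038354], [0.47581107164049924, 0.10942948507156385]] [0.5553 0.199  0.012 ] [0.135  0.1975 0.1344 0.196 ] [-0.1083 -1.702   3.0225  1.4422]
0.04 [[0.500069288117607, 0.29630668252144327], [0.6318187380001716, 0.28197777029298177], [0.6064492666978282, 0.08973807816402395], [0.47538709065234197, 0.1054175395640546]] [0.5534 0.1934 0.04  ] [0.1325 0.1939 0.132  0.1925] [-0.1083 -1.702   3.0225  1.4422]
stand ((46.784889221191406, 39.25343704223633), (53.056087493896484, 74.2873764038086), 77.19573211669922) [[289.6856861114502, 213.6168975830078], [362.12574005126953, 197.1532440185547], [373.88409423828125, 248.88997650146484], [301.4440383911133, 265.35363006591797]]
0.0 [[0.5627133219735903, 
[... 375 characters left out ...]
096], [0.40872706329890507, -0.15807711549139125]] [ 0.5092 -0.2473  0.03  ] [0.2197 0.1558 0.2177 0.1558] [-1.3447 -2.9304  1.7968  0.224 ]
0.04 [[0.5598777072302328, -0.12339976273148699], [0.608799179993792, -0.33608454223269485], [0.45746691241010157, -0.36852399299103966], [0.40901358398246207, -0.1577733795654453]] [ 0.5088 -0.2464  0.04  ] [0.2182 0.1548 0.2162 0.1547] [-1.3447 -2.9304  1.7968  0.224 ]
red [442.56 136.08] 25 [ 0.7824 -0.5638  0.078 ] [ 0.7859 -0.5687  0.062 ]
red [163.1923 198.6923] 26 [0.5996 0.2417 0.078 ] [0.6012 0.2455 0.062 ]
red [196.5 231. ] 26 [0.5067 0.1437 0.078 ] [0.5073 0.1465 0.062 ]
red [202.4286 262.7714] 35 [0.4163 0.1253 0.078 ] [0.4159 0.1278 0.062 ]
```

Run:
```python
import cv2
im=cv2.imread("pics/side0.png")
a=cv2.resize(im[174:222,282:338],None,fx=12,fy=12,interpolation=cv2.INTER_NEAREST)
cv2.imwrite("pics/side_stand.png",a)
im=cv2.imread("pics/top0.png")
a=cv2.resize(im[195:268,287:377],None,fx=8,fy=8,interpolation=cv2.INTER_NEAREST).astype(float)
a=((a-130)*2).clip(0,255)
cv2.imwrite("pics/top_stand2.png",a)
```

```text
[ WARN:0@0.154] global loadsave.cpp:1063 imwrite_ Unsupported depth image for selected encoder is fallbacked to CV_8U.
```

View pics/side_stand.png

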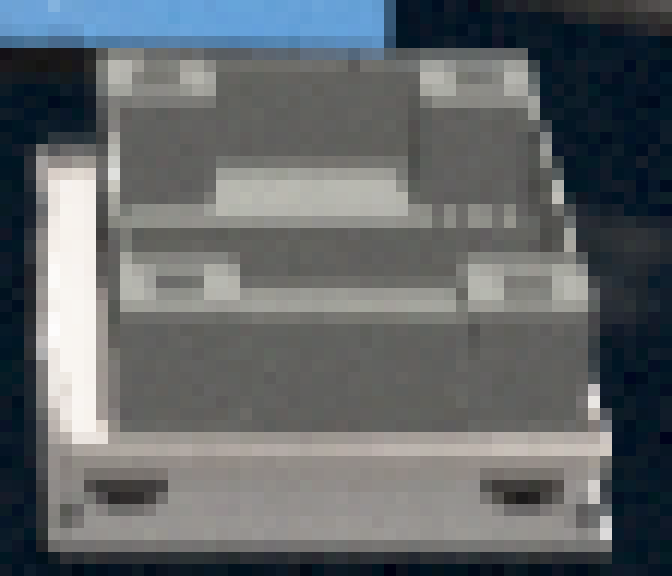

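View pics/top_stand2.png

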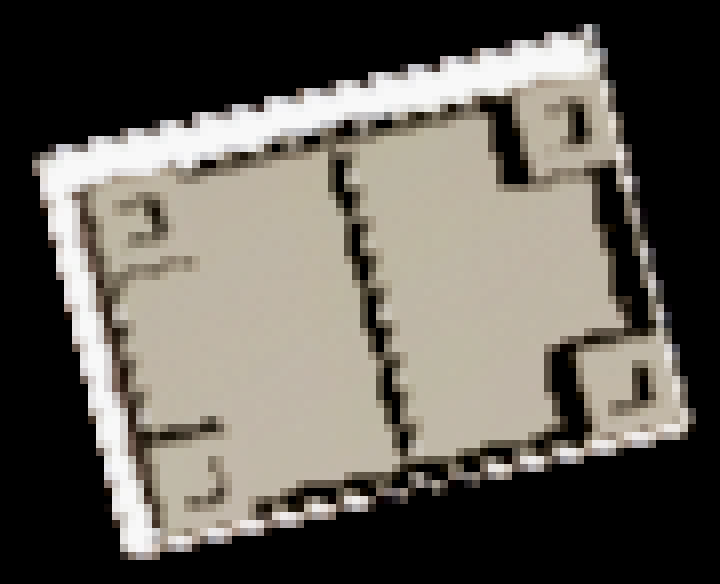

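Run:
```python
from h import *
def rep(n,c,z):
    p=cast(n,c,z);e=np.roll(p,-1,0)-p
    print(n,z,p.mean(0),np.linalg.norm(e,axis=1),np.arctan2(e[:,1],e[:,0])%np.pi)
o=np.array([282,174])-.5
rep("side",np.array([[106,54],[534,54],[600,312],[120,312]])/12+o,.071)
o=np.array([287,195])-.5
rep("top",np.array([[85,190],[608,76],[690,430],[158,542]])/8+o,.071)
# stand outline lines: subpixel fits on deck lip outline in top
im=cv2.imread("pics/top0.png");g=cv2.cvtColor(im,cv2.COLOR_BGR2GRAY).astype(np.float32)
def edge(g,a,b,lvl,n=60,w=4,trim=.08):
    # outward-to-inward crossing of lvl along normals of segment a-b
    a,b=np.array(a,float),np.array(b,float);t=(b-a)/np.linalg.norm(b-a);nn=np.array([-t[1],t[0]])
    s=np.linspace(-w,w,81);P=[]
    for k in np.linspace(trim,1-trim,n):
        c=a+(b-a)*k;q=c+s[:,None]*nn
        v=cv2.remap(g,q[:,:1].astype(np.float32),q[:,1:].astype(np.float32),cv2.INTER_LINEAR)[:,0]
        i=np.where(v>lvl)[0]
        if len(i) and i[0]>0: P.append(q[i[0]])
    P=np.array(P,np.float32)
    vx,vy,x,y=cv2.fitLine(P,cv2.DIST_HUBER,0,.01,.01).ravel();return np.array([x,y]),np.array([vx,vy])
def inter(l,m):
    t=np.linalg.solve(np.c_[l[1],-m[1]],m[0]-l[0]);return l[0]+t[0]*l[1]
def quad(g,c,lvl):
    # c clockwise on screen => normal (-ty,tx) points inward
    L=[edge(g,c[i],c[(i+1)%4],lvl) for i in range(4)]
    return np.array([inter(L[i-1],L[i]) for i in range(4)])
q=quad(g,[[289.7,213.6],[362.1,197.2],[373.9,248.9],[301.4,265.4]],120);print(q)
for z in(0,.03,.04,.045):rep("top",q,z)
q=quad(g,[[152.9,189.1],[217.5,197.7],[211.6,242.2],[147,233.6]],110);print(q)
for z in(.012,.03,.04):rep("top",q,z)
```

```text
side 0.071 [ 0.502  -0.2502  0.071 ] [0.1303 0.1928 0.1307 0.1926] [0.2343 1.7894 0.2326 1.7873]
top 0.071 [ 0.502  -0.2519  0.071 ] [0.1923 0.1296 0.1938 0.1283] [1.788  0.2155 1.7809 0.204 ]
[[290.1618 213.5993]
 [361.2369 197.3981]
 [373.6933 248.9133]
 [301.7372 265.1126]]
top 0 [ 0.5103 -0.2498  0.    ] [0.2198 0.1587 0.2204 0.158 ] [1.7975 0.2251 1.7948 0.2215]
top 0.03 [ 0.5092 -0.2471  0.03  ] [0.2156 0.1556 0.2161 0.155 ] [1.7975 0.2251 1.7948 0.2215]
top 0.04 [ 0.5088 -0.2462  0.04  ] [0.2142 0.1546 0.2147 0.154 ] [1.7975 0.2251 1.7948 0.2215]
top 0.045 [ 0.5086 -0.2458  0.045 ] [0.2134 0.1541 0.214  0.1535] [1.7975 0.2251 1.7948 0.2215]
[[153.4563 189.8631]
 [217.3163 197.7809]
 [211.1832 241.7157]
 [146.9521 233.2464]]
top 0.012 [0.5553 0.199  0.012 ] [0.195  0.1329 0.1949 0.1319] [1.4488 3.0164 1.4436 3.0168]
top 0.03 [0.5541 0.1954 0.03  ] [0.1927 0.1314 0.1927 0.1304] [1.4488 3.0164 1.4436 3.0168]
top 0.04 [0.5535 0.1934 0.04  ] [0.1915 0.1305 0.1914 0.1295] [1.4488 3.0164 1.4436 3.0168]
```

```bash
cat >> h.py <<'E'
def Rd(ya,roll=None):
    # tool z down, tool x along world angle ya
    x=np.array([np.cos(ya),np.sin(ya),0]);z=np.array([0,0,-1.]);return np.c_[x,np.cross(z,x),z]
def st(msg=""):
    s=r.get_state();print(msg,"t",round(s["clock"],2),"p",s["eef_pos"],"f",s["ft_force"],"m",s["wrist_torque"],"op",round(s["opening"],4),"yaw",round(float(np.arctan2(s["tcp_rot"][1,0],s["tcp_rot"][0,0])),4));return s
E
python3 - <<'E'
from h import *
print(cast("top",[[70,270],[70,135]],.2))
print(solver.inverse_kinematics(np.array([.5535,.1932,.088]),Rd(1.4458)))
print(solver.inverse_kinematics(np.array([.502,-.251,.16]),Rd(1.796)))
r.move_ptp(np.array([.30,.30,.28]),Rd(1.4458));st()
r.move_ptp(np.array([.5535,.1932,.19]),Rd(1.4458));st()
cv2.imwrite("pics/side1.png",vision.grab_frame("side"));cv2.imwrite("pics/top1.png",vision.grab_frame("top"))
E
```

```text
[[0.3991 0.4537 0.2   ]
 [0.7589 0.4676 0.2   ]]
[ 0.3358  0.1658 -0.0136  1.3914  0.      0.4608]
[-0.4636  0.0985  0.0507  1.5229  0.     -0.6889]
 t 1.14 p [0.2999 0.3005 0.2797] f [-1.1878  0.9499 -1.1081] m [ 0.0435 -0.028   0.0296] op 0.0852 yaw 1.4456
 t 2.26 p [0.5529 0.1942 0.1907] f [-1.2395 -0.35   -0.1294] m [-0.013   0.0222 -0.0353] op 0.0854 yaw 1.4468
```

Run:
```python
import cv2,numpy as np
im=cv2.imread("pics/side1.png")[205:295,215:345]
t=cv2.imread("pics/top1.png")[180:250,130:230]
cv2.imwrite("pics/c1.png",np.vstack([cv2.resize(im,(430,298)),cv2.resize(t,(430,301))]))
```

```text
(no output)
```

View pics/c1.png

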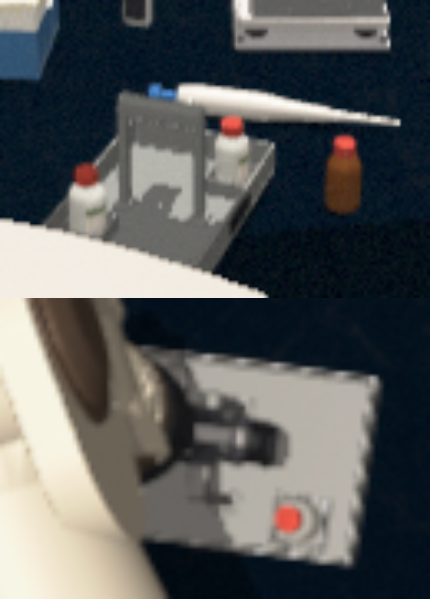

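The side view is unobstructed, with bar ends at about px (251,234) and (276,239). The gripper hangs just above this crop. I'll check the handle by projection before descending.

Run:
```python
from h import *
c=np.array([.5535,.1932]);y=-.125;R=np.array([[np.cos(y),-np.sin(y)],[np.sin(y),np.cos(y)]])
im=cv2.imread("pics/side1.png")
a=cv2.resize(im[170:290,220:330],None,fx=5,fy=5,interpolation=cv2.INTER_CUBIC)
P=[np.r_[c+R@[sx*.036,sy*.007],z] for z in(.116,.098) for sx in(-1,1) for sy in(-1,1)]+[np.r_[c+R@[sx*.065,sy*.095],.04] for sx in(-1,1) for sy in(-1,1)]
for u in proj("side",P):cv2.circle(a,tuple(np.int32((u-[220,170]+.5)*5)),2,(0,255,255),-1)
cv2.imwrite("pics/chk1.png",a)
```

```text
(no output)
```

View pics/chk1.png

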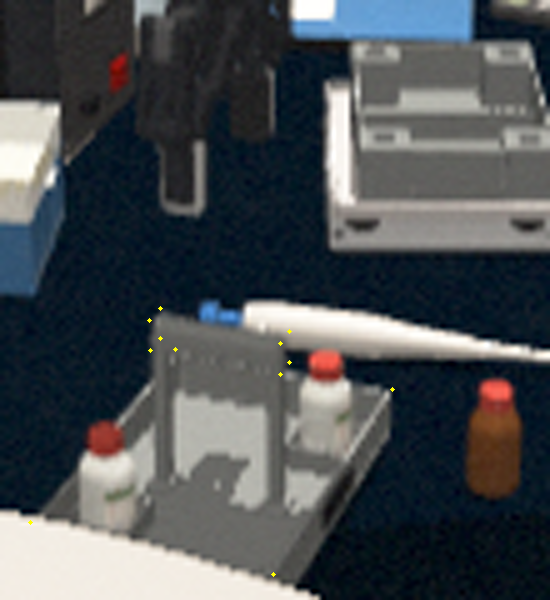

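The predicted bar and rim corners fall within about 1 px of the picture, so I'll grasp.

Run:
```python
from h import *
hit=r.move_straight(np.array([.5535,.1932,.088]),max_speed=.08,threshold=8);s=st(f"down {hit}")
if not hit:
    r.grab();st("grab")
    r.move_straight(np.array([.5535,.1932,.108]),max_speed=.04);r.pause(.3);st("lift")
```

```text
down False t 3.78 p [0.5538 0.1933 0.0886] f [-0.6139  0.5943 -0.1486] m [0.0572 0.0215 0.0088] op 0.0853 yaw 1.4458
grab t 4.43 p [0.5535 0.1933 0.0881] f [0.1955 0.3261 0.0855] m [ 0.0896 -0.0274 -0.0327] op 0.0129 yaw 1.4458
lift t 5.38 p [0.5534 0.1931 0.1078] f [-0.0253  0.4641 -3.6642] m [ 0.0063 -0.0057 -0.0375] op 0.0131 yaw 1.4458
```

Run:
```python
from h import *
r.move_straight(np.array([.5535,.1932,.20]),max_speed=.1);st("lift")
r.move_straight(np.array([.502,-.251,.20]),Rd(1.796),max_speed=.13);st("over")
r.move_straight(np.array([.502,-.251,.180]),max_speed=.05);r.pause(.3);st("hover")
cv2.imwrite("pics/side2.png",vision.grab_frame("side"));cv2.imwrite("pics/top2.png",vision.grab_frame("top"))
a=cv2.resize(cv2.imread("pics/side2.png")[130:230,260:360],(600,600),interpolation=cv2.INTER_CUBIC)
cv2.imwrite("pics/side2c.png",a)
a=cv2.resize(cv2.imread("pics/top2.png")[180:280,280:390],(660,600),interpolation=cv2.INTER_CUBIC)
cv2.imwrite("pics/top2c.png",a)
```

```text
lift t 6.45 p [0.5532 0.1931 0.1992] f [ 0.2228 -0.4205 -3.9286] m [ 0.0034  0.0537 -0.0115] op 0.013 yaw 1.4458
over t 10.04 p [ 0.5021 -0.2508  0.2   ] f [-0.4157  0.0673 -4.7017] m [-0.0323  0.0073 -0.0264] op 0.013 yaw 1.7963
hover t 10.89 p [ 0.5021 -0.2511  0.1803] f [ 0.5158 -0.8605 -3.8637] m [-0.0494 -0.039  -0.0223] op 0.013 yaw 1.796
```

View pics/side2c.png

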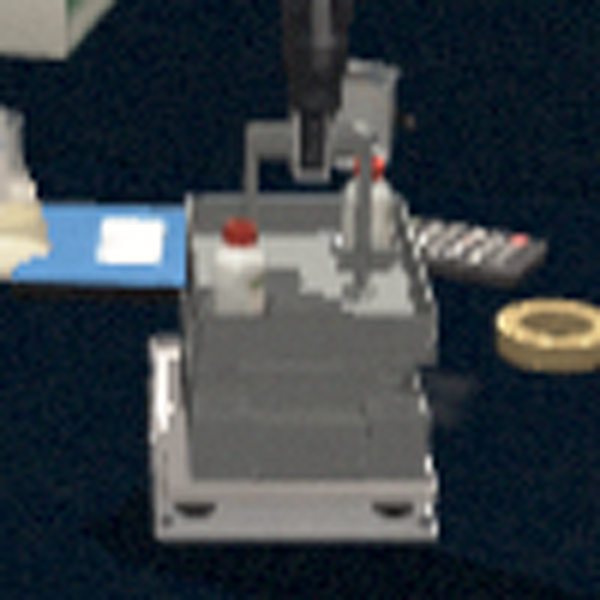

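View pics/top2c.png

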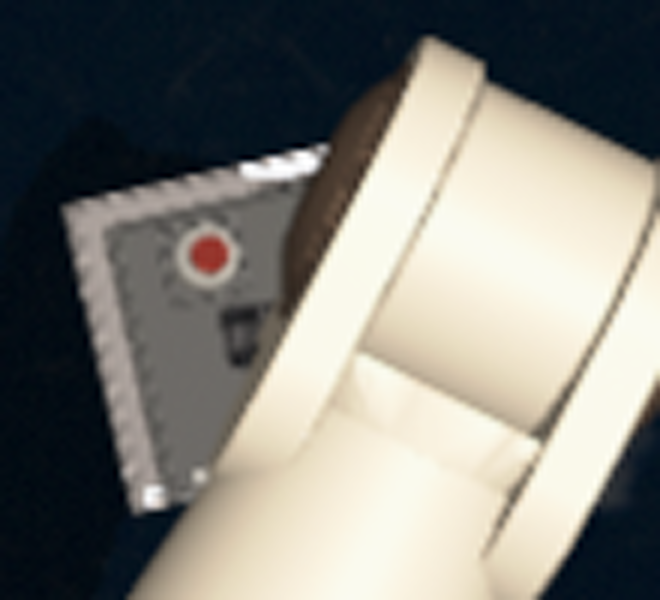

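Run:
```python
from h import *
im=cv2.imread("pics/side2.png")[...,2]
for y in range(176,212,2): print(y,"L",im[y,286:298],"R",im[y,326:338])
tz=.1803-.088
for yaw in(.2252,):
  R=np.array([[np.cos(yaw),-np.sin(yaw)],[np.sin(yaw),np.cos(yaw)]])
  for z,c in((tz+.04,[.5021,-.2511]),(tz+.012,[.5021,-.2511]),(.071,[.502,-.251]),(.05,[.502,-.251])):
    print(z,proj("side",[np.r_[c+R@[s*.065,.095],z] for s in(1,-1)]).tolist())
```

```text
176 L [102  98 103 108 103  39 113 181 182 169 174 181] R [183 176 104  85 133  56  11   8  26  29  39  33]
178 L [ 23  23  24  37  84  51  95  99  99 125 154 163] R [182 178  94  76  79 158   7  14   7  10   7   2]
180 L [ 19  16  20  21  76  80  84  95 113 118 152 158] R [182 180 147  85  79 101  74  10  14  14   0   0]
182 L [  7  13   3  23  68  88  76 101  98 107 118 124] R [133 136 130  96  92  92 103   9  10   2   6   0]
184 L [ 10   0   3  17  57  99  94  82 100  98  94  99] R [ 95  98  95  95  96 101 103   0   7   0   5   4]
186 L [ 87 105 105 105  72 105  91  88  98  96  95  99] R [ 97  97  97  95 100 106 104   1   3   0   5   0]
188 L [214 218 222 218  90 125  85  90  97  94  96  96] R [96 95 92 97 94 93 72 11  7 10  4 16]
190 L [231 244 155 154  64 102  87  98  97  96  97  95] R [98 96 92 79 75 73 57  3  0  1 16 17]
192 L [240 245 158 156  64  91  87  93  95  97  92  94] R [ 97  84  79 101  40  39  37  31  25  27  22  15]
194 L [243 245 159 156  74  74  86 100  96  97 100  99] R [ 88  76  85 125  47  39  40  45  49  47  47  46]
196 L [252 246 159 158  91  67 104 106 102 1
[... 452 characters left out ...]
 14  8]
206 L [159 134 162 160 156 120  94  99  94  94  97  98] R [ 97  96  96  96 106 191  13   8   0   0   1   0]
208 L [144 146 162 161 157 129  97  96  96  98  96  99] R [ 94  94  93  96 104 191  79   0   5  11  14  13]
210 L [138 128 158 161 159 151 133 135 135 135 134 137] R [145 142 142 145 144 148 168   6  16   0   4   4]
0.1323 [[292.17315762785785, 181.71722764966393], [332.62766223044275, 181.84909764151595]]
0.10429999999999999 [[292.0186518749704, 189.75962131022462], [332.15517510775226, 189.8858782477451]]
0.071 [[291.86218910302796, 199.176096476253], [331.6298755072684, 199.295884028542]]
0.05 [[291.7498501323966, 205.01621435578747], [331.2866026710161, 205.13203266090346]]
```

Upper and lower near-right edges agree with the prediction to about 0.3 px (under 1 mm). Now the light touch.

Run:
```python
from h import *
s=r.get_state();p=s["eef_pos"]
r.move_straight(np.array([.5022,-.251,.164]),max_speed=.05);r.pause(.2);st("pre")
hit=r.move_straight(np.array([.5022,-.251,.152]),max_speed=.02,threshold=4);st(f"touch {hit}")
r.pause(.2);st()
```

```text
pre t 11.66 p [ 0.5023 -0.2511  0.1643] f [-0.3356 -0.735  -4.9048] m [ 0.0149 -0.0246 -0.0145] op 0.013 yaw 1.7959
touch False t 12.41 p [ 0.5022 -0.251   0.152 ] f [-0.121   0.1352 -4.3065] m [-0.0123 -0.0369  0.0133] op 0.0132 yaw 1.7961
 t 12.61 p [ 0.5022 -0.251   0.1521] f [ 0.0956  1.0728 -4.2871] m [-0.0456  0.0119  0.0167] op 0.0133 yaw 1.7959
```

No contact at 7 mm below the block tops, so the lugs seem to be in the sockets. I'll keep going gently.

Run:
```python
from h import *
hit=r.move_straight(np.array([.5022,-.251,.1455]),max_speed=.012,threshold=3);st(f"touch {hit}")
r.pause(.2);st()
a=vision.grab_frame("side");cv2.imwrite("pics/side3.png",a)
cv2.imwrite("pics/side3c.png",cv2.resize(a[130:230,260:360],(600,600),interpolation=cv2.INTER_CUBIC))
```

```text
touch True t 13.08 p [ 0.5021 -0.251   0.146 ] f [0.1328 0.4602 1.2579] m [-0.2083 -0.1894  0.0011] op 0.013 yaw 1.796
 t 13.28 p [ 0.502  -0.2509  0.1457] f [ 1.3918 -1.4569  2.8991] m [-0.2274 -0.3269  0.0187] op 0.0128 yaw 1.796
```

View pics/side3c.png

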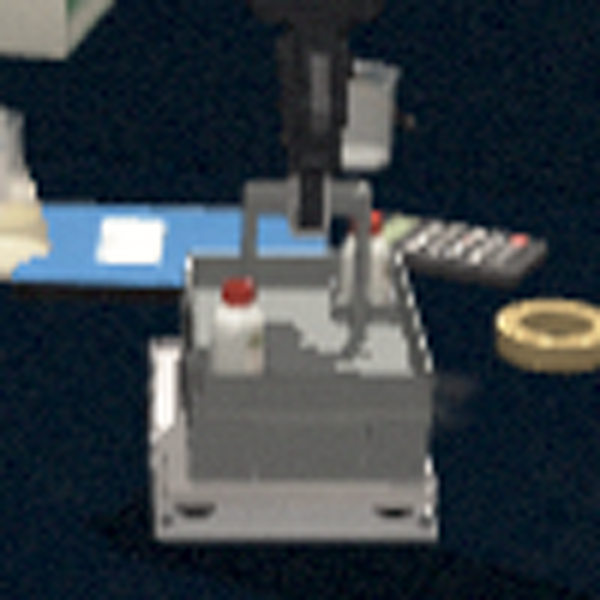

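The upper tray sits flush on the lower one, with no gap visible from (190,418) to (432,415) in the crop. The TCP puts its origin at about z 58 mm, and the wrist shows 7 N of support. I'll ease off, release and retreat.

Run:
```python
from h import *
r.move_straight(np.array([.5022,-.251,.1465]),max_speed=.01);st("ease")
r.open_gripper();st("open")
r.move_straight(np.array([.5022,-.251,.26]),max_speed=.1);st("up")
r.move_ptp(np.array([.32,-.05,.30]),Rd(1.796));r.pause(.3);st("away")
for n in("side","top"): cv2.imwrite(f"pics/{n}4.png",vision.grab_frame(n))
a=cv2.imread("pics/side4.png")[130:230,260:360];b=cv2.imread("pics/top4.png")[180:280,280:390]
cv2.imwrite("pics/f4.png",np.hstack([cv2.resize(a,(380,380),interpolation=cv2.INTER_CUBIC),cv2.resize(b,(418,380),interpolation=cv2.INTER_CUBIC)]))
```

```text
ease t 13.62 p [ 0.5022 -0.251   0.1464] f [0.7453 0.0419 0.2673] m [-0.1444 -0.2266  0.0331] op 0.0132 yaw 1.796
open t 14.32 p [ 0.5022 -0.251   0.1465] f [ 0.0758 -0.0347 -0.874 ] m [-0.0907 -0.0012  0.0182] op 0.0855 yaw 1.796
up t 15.61 p [ 0.502  -0.2509  0.2593] f [-0.3569  0.1025 -0.111 ] m [ 0.0864  0.0175 -0.0102] op 0.0854 yaw 1.796
away t 16.98 p [ 0.3204 -0.0503  0.2997] f [-0.103  -0.5994  0.3735] m [-0.0023 -0.      0.015 ] op 0.0852 yaw 1.7953
```

View pics/f4.png

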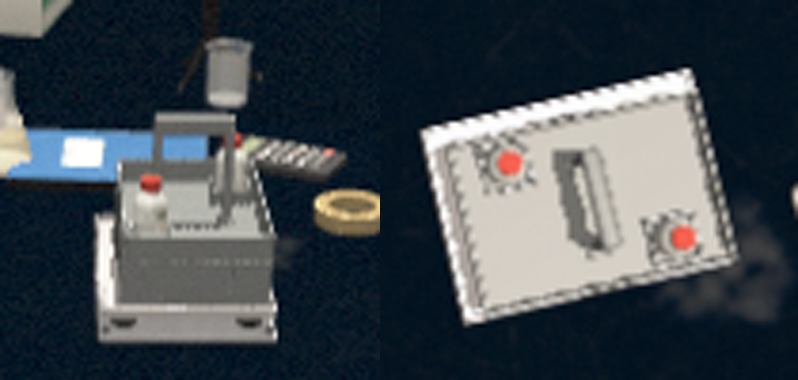

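View pics/top4.png

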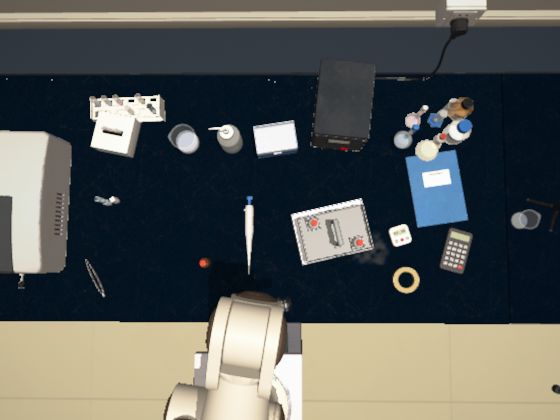

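Everything stands, the bystanders are unmoved, and the seam in the side view (dotted line at rows ~262) is level. As a numeric check, I'll triangulate the rim corners and caps.

Run:
```python
from h import *
def tri(us,ut):
    A=[];b=[]
    o=[];D=[]
    for n,u in(("side",us),("top",ut)):
        O=C[n]["cam_to_world"][:3,3];d=cast(n,u,0)[0]-O;d/=np.linalg.norm(d);M=np.eye(3)-np.outer(d,d);A.append(M);b.append(M@O)
    return np.linalg.lstsq(np.vstack(A),np.hstack(b),rcond=None)[0]
def caps(n,box):
    im=cv2.imread(f"pics/{n}4.png");h=cv2.cvtColor(im,cv2.COLOR_BGR2HSV)
    m=(((h[...,0]<10)|(h[...,0]>170))&(h[...,1]>110)&(h[...,2]>80)).astype(np.uint8)
    k=np.zeros_like(m);x0,y0,x1,y1=box;k[y0:y1,x0:x1]=m[y0:y1,x0:x1]
    _,_,s,c=cv2.connectedComponentsWithStats(k);return [c[i] for i in range(1,len(s)) if s[i,4]>5]
S=caps("side",(285,160,335,200));T=caps("top",(295,205,372,262));print(S,T)
S=sorted(S,key=lambda p:p[0]);T=sorted(T,key=lambda p:p[0])
P=[tri(a,b) for a,b in zip(S,T)];print(P, "mid",np.mean(P,0),"expect cap centre z ~",.059+.016+.057)
R=np.array([[np.cos(.225),-np.sin(.225)],[np.sin(.225),np.cos(.225)]])
im=cv2.imread("pics/side4.png")
a=cv2.resize(im[150:220,280:345],None,fx=8,fy=8,interpolation=cv2.INTER_CUBIC)
for z in(.099,.071):
  for sx,sy in((1,1),(-1,1),(-1,-1),(1,-1)):
    u=proj("side",np.r_[np.array([.502,-.251])+R@[sx*.065,sy*.095],z])[0];cv2.circle(a,tuple(np.int32((u-[280,150]+.5)*8)),3,(0,255,255) if z>.08 else (0,0,255),-1)
cv2.imwrite("pics/f5.png",a)
```

```text
[array([322.3333, 166.5   ]), array([299.1053, 177.5789])] [array([313.5, 222.5]), array([359.4194, 242.2581])]
[array([ 0.5293, -0.1882,  0.1311]), array([ 0.4724, -0.3142,  0.1304])] mid [ 0.5009 -0.2512  0.1307] expect cap centre z ~ 0.132
```

View pics/f5.png

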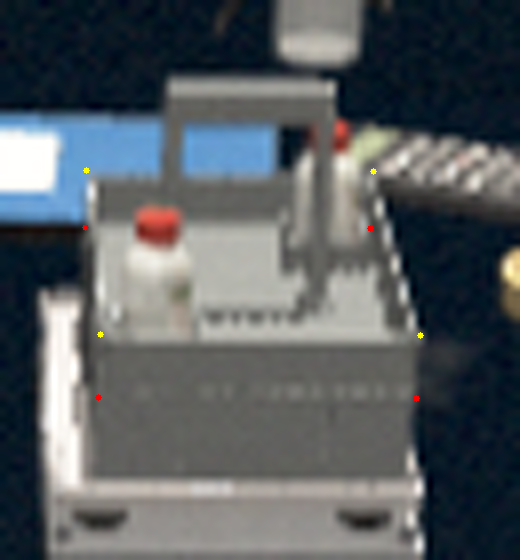

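Run:
```python
from h import *
r.close_job();st("closed")
```

```text
the job is handed in; nothing more can be done
the job is handed in; nothing more can be done
```

I stacked the loose tray on the tray in the stand, let go, moved the arm clear and handed the job in. The hand-in gives no verdict, so success rests on my own checks. The robot clock read about 17 s before hand-in, against the 67 s limit.

**How it went:** I found both trays in the two camera views and took the loose tray by its handle. At the sockets the lugs went in on the first light descent, with no contact at the height of the block tops. The descent stopped on its 3 N contact threshold with the tray's origin at about 58 mm. The wrist force then showed about 7 N on the lower tray.

**Last checks:**
- **Height and level:** the two bottle caps came out at 131 and 130 mm, against an expected 132 mm or so.
- **Position:** the midpoint of the two caps puts the tray at (0.501, -0.251) m, where I aimed it. That is about 9 mm from my estimate of the stand's centre.
- **Bottles and bystanders:** both bottles stand upright in the tray, and the top view shows no bystander moved. The brown look-alike was not touched.

**One disagreement:** in the side view the tray's rim corners sat about 1 pixel (3 mm) lower than predicted, near and far alike. I put this down mainly to camera calibration, because a smaller shift the same way already showed while the tray was held above the stand.

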